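# Put the cooled cordless soldering iron away and shut the locked-out drawer

## Task

The cordless soldering iron has gone cold: draw it out of its light stand straight along the slanting tube, so that the stand is neither tipped nor dragged, and lay it flat in the front compartment of the open drawer, set down by hand and not dropped. Then press the drawer slide's release lever, push the drawer gently until it is fully home, and let go. Leave the other things on the bench alone.

Things in the scene. Friction and masses are not known exactly. Their poses are not given: they have to be found in the camera images.
- iron_grip (a point): Cordless soldering iron, 190 mm, 65-105 g, slanting in its stand. Point on its axis mid-handle, the place to grip; x runs from tip to tail, up out of the stand. Grey round handle 22 mm dia, 55 mm tipward to 50 mm tailward of here; black hexagonal collar 26 mm across flats (stops rolling) 55 to 65 mm tipward; then steel barrel 10 mm dia, 50 mm long. Lying flat its axis is 11-13 mm above the floor.
- iron_tip (a point): The point of the iron's tip, 140 mm from iron_grip along the iron's -x; the tip is 6 mm dia tapering, 25 mm long, beyond the barrel.
- stand: Light loose iron stand of folded blue sheet steel, 120 g; tips and slides easily. Origin at bench level straight below the mouth of its tube; x level, the way the iron's handle leans out; z up. Base 70 mm wide, from 65 mm behind to 80 mm in front of the origin; sponge tray 15 mm high in front, under the handle.
- stand_mouth (a point): Centre of the mouth of the stand's tube, 78 mm above the bench, axes as the stand. The tube (60 mm long, bore 13 mm, 18 mm outside) slopes 40 degrees above level towards the stand's +x, in its x-z plane. The iron's collar rests on this mouth; 75 mm of barrel and tip are inside, with 1.5 mm play around, so its axis droops up to 3 degrees. Draw it at least 75 mm along the tube's axis.
- drawer (a joint): How far the drawer stands out of the cabinet, m: 0.18 = fully extended, where its slide is locked (the start); 0 = fully home. About 3.5 N friction, slight damping; it stays where left, but a finger drawn back across the pressed paddle can drag it out again (lift off straight up). Locked, it cannot be pushed in.
- cabinet_front (a point): Low fixed grey steel cabinet, 280 (x, deep) x 300 (y) x 100 mm high; this point is the middle of the lower edge of its front face, at bench level; x points from its front to its back; its one drawer opens to -x. A bench supply 81 mm high stands on it, 98 mm back from its front face.
- drawer_tray (a point): Centre of the floor of the drawer's front compartment, 16 mm above the bench; moves with the drawer. x points into the cabinet (closing), y left as seen from its front, z up. Compartment 170 (x) x 260 mm (y): the iron lies crosswise, along y. Above this floor: sides 40 mm, rear divider 29 mm, front panel 78 mm. Extended, it is all open above; the cabinet's front face is 95 mm beyond this point.
- drawer_front (a point): Middle of the top edge of the drawer's front panel, on its outer face, 94 mm above the bench; axes as drawer_tray, which is 100 mm farther in x. The panel is 300 mm wide, 15 mm thick, and meets the cabinet's front when home. Its bar handle, 100 mm long, stands 35 mm out, 32 mm below this point, centred 20 mm to the right (-y).
- release_lever (a joint): Angle of the slide's release lever, rad: 0 = sprung up (rest), 0.12 = fully pressed. It pivots 121 mm behind lever_paddle. Pressed beyond about 0.06 (paddle 7 mm down) it frees the slide; full press is 14 mm, 5 N (2.5 N at first). Keep it pressed while the drawer starts in; after 25 mm it may be let go and springs back.
- lever_paddle (a point): Centre of the top of the lever's thumb paddle: flat steel tab 40 (x) x 28 mm (y) sticking out in front of the drawer's panel near its left end, 66 mm above the bench at rest. 21 mm before the panel's outer face, 136 mm left (+y) of its middle; axes as drawer_tray. Press it down; a finger on it can then push on against the panel behind it. Moves with the drawer.
- camera: Bystander: white bullet security camera on a round foot, 180 x 72 x 120 mm; origin under it at bench level. Leave alone.
- tip_tin: Bystander: open aluminium tin of brass wool, 62 mm diameter, 34 mm high; origin at its underside. Leave alone.
- solder_reel: Bystander: reel of solder, 54 mm diameter, 38 mm high; origin at its underside. Leave alone.
- screwdriver: Bystander: black-handled screwdriver lying on the bench, 190 mm long. Leave alone.
There are look-alikes about, which are no part of the job. Of the things that look like the part that bears iron_grip, the smaller one is meant. There is more than one size of the stand; the job needs the smaller.

How it is judged:
By the outcome, as a careful person would: the job done as asked, in the order asked, and still so for the second after the job is handed in, with the robot touching nothing.
It also fails if it takes over 58 s, if anything falls off the work surface, if the arm or the gripper's body presses on something with over 40 N, if the wrist force passes 120 N, or if a joint passes its speed limit or range.

## Robot

A 7-joint arm with a two-finger parallel gripper is mounted at the origin on the work surface. World frame = base frame: x ahead of the robot, y to its left, z up, the work surface at z = 0. Lengths are in m, angles in rad, forces in N, time in s.
With the tool pointing down it reaches from about 0.4 to 0.85 m from the base axis. Payload 10.4 kg.
Tool frame: the origin (TCP) lies midway between the tips of the shut fingers; the grasp point (between the pads) lies 19 mm behind it; z points along the fingers, y is the line along which they close (so a half turn about z gives the same grasp; the last joint's range is limited). The gripper opens to 87 mm and grips with 3 to 60 N. Pads are 19 mm wide; open, the fingers measure 117 mm over their backs; the gripper's body (75 mm by 190 mm) begins 51 mm behind the grasp point.
Start: joints at [1.172, 0.332, -0.065, 1.46, 0.022, 1.35, -0.088], TCP at [0.229, -0.581, 0.223] pointing down, gripper open.
Joint ranges: [-2.6, 2.6], [-0.5, 2.12], [-1.47, 1.34], [0.16, 2.42], [-1.27, 4.41], [0.06, 2.06], [-2.6, 2.6]. Speed limits (rad/s): [2.22, 2.22, 2.79, 2.79, 3.14, 3.14, 3.14].

## Interface

Orientations are given as a unit quaternion [x, y, z, w].
In Python, from bench import sensors, eyes, order gives the robot as it stands.
- The arm moves only by the tool arm_command, never from a script. Its argument "steps" is a list of rows, each an object with "rot": the turn, a rotation vector about the world's x, y, z in degrees, a list of three; "slide": the shift along the world's x, y, z in m, a list of three; "grip": the opening, from 0 (shut) to 1 (fully open). A call has exactly 8 rows; each row shifts and turns the commanded pose from where the row before left it; what a row does not reach is not made up. A row lasts 1/8 s, in which the tool goes at most 62.5 mm and 10.7 degrees, less where a joint would pass 70% of its speed; a pose out of reach is approached as far as the arm can. A call with a gripper value outside its range is refused whole. The fingers move at their own pace and stop on an object; "newtons" is the grip in N (left out, the last holds). Time passes only in rows, so rows that do not move let the fingers close, or fill a call up. It gives the time, the measured TCP pose, the force, the opening and the grip force at its end, in the units of the state.
- sensors.read_state(): the state, without advancing time (a new reading comes with each control period).
- eyes.camera(name): name is "scene" or "top" or "wrist"; returns a dict with "pixels" (384x512x3 uint8, red, green, blue), "intrinsics" (3x3 intrinsics, pixels), "pose" (4x4, takes a point from camera to world coordinates). Camera axes: x right, y down, z forward; pixel columns grow to the right and rows downward; lengths in m; the calibration is good to about 2 mm. A picture is of the moment at which its call begins. There is no depth.
- order.close_job(): hands the job in; it is judged then, once.
Trained networks look in a picture, given as the dict that the camera call returned (one of the last four; its "shot" number tells which), for a name from the list of things; names that differ only in an ending like _2 or _b are one class to them, and where a whole thing is asked for, a point or a joint stands for the part that bears it (a point fixed in the world has none). Each returns a list of dicts, best first, with "conf" (0 to 1); they miss things now and then, are a little off and sometimes report something else, mostly with a low value. They report only what shows in the picture. A call takes as long as a camera call. They do not tell look-alikes from the thing itself.
- eyes.look_for(name, picture): "bbox" ([left, top, right, bottom] in pixels, round what is visible of it).
The state is a dict: "time": time; "joint_positions": joint angles; "joint_vel": joint speeds; "joint_torque": joint torques, N m; "ee_pos": TCP position; "eef_rot": TCP orientation; "ft_force": force on the tool from outside, world axes, zero at the start; "torque": the same for the moment, N m; "width": finger opening in m; "grip_force": force on a finger pad.
Only numpy, scipy, OpenCV 4.12 (cv2) and the standard library are available. Lean on these libraries where they do the work, as an engineer would, in place of code of your own. Each camera call takes 0.05 s, during which the arm holds its last target. There are 200 camera calls.

## Working session

There is one attempt and no reset: what is moved stays moved. The work goes in short steps, Python scripts to look and compute and a tool call to move; the robot and the scene stay as the last step left them, time stands still between calls to the robot, and variables do not carry over. Pictures are saved under pics/ and viewed, at most 10 in all, crops included, and the job is handed in when it is done.

Besides the shell and the picture viewer there is one more tool, called after "Request:" by a JSON object that holds its "name" and its "arguments", one argument or row to a line. arm_command: Moves the arm, as the interface text tells. Its arguments: {"type":"object","properties":{"steps":{"type":"array","items":{"type":"object","properties":{"rot":{"type":"array","items":{"type":"number"}},"slide":{"type":"array","items":{"type":"number"}},"grip":{"type":"number"}}}},"newtons":{"type":"number"}},"required":["steps"]}

```bash
mkdir -p pics
cat > h.py <<'E'
import numpy as np, cv2
from bench import sensors, eyes, order
def px(c,p):
    T=np.linalg.inv(c["pose"]); q=T[:3,:3]@np.array(p,float)+T[:3,3]; q=c["intrinsics"]@q; return q[:2]/q[2]
def ray(c,uv):
    d=np.linalg.inv(c["intrinsics"])@np.array([uv[0],uv[1],1.]); d=c["pose"][:3,:3]@d; return c["pose"][:3,3],d/np.linalg.norm(d)
def onz(c,uv,z):
    o,d=ray(c,uv); return o+d*(z-o[2])/d[2]
def tri(*cu):
    A=np.zeros((3,3));b=np.zeros(3);R=[ray(*x) for x in cu]
    for o,d in R:
        M=np.eye(3)-np.outer(d,d);A+=M;b+=M@o
    p=np.linalg.solve(A,b); return p,[float(np.linalg.norm(np.cross(p-o,d))) for o,d in R]
def save(c,n): cv2.imwrite("pics/"+n+".png",c["pixels"][:,:,::-1])
E
python3 - <<'E'
from h import *
import pickle
np.set_printoptions(precision=3,suppress=True)
P={}
for n in("scene","top"):
    c=eyes.camera(n);P[n]=c;save(c,n);print(n,c["pose"].tolist(),c["intrinsics"].tolist())
    for t in("iron_grip","stand","drawer","lever_paddle","release_lever","camera","tip_tin","solder_reel","screwdriver","cabinet_front","drawer_front"):
        try: print(n,t,[(np.round(r["bbox"]).tolist(),round(r["conf"],2)) for r in eyes.look_for(t,c)])
        except Exception as e: print(t,e)
pickle.dump(P,open("p0.pkl","wb"))
a=np.hstack([P["scene"]["pixels"],P["top"]["pixels"]]);
E
```

```text
scene [[-0.270523786745044, 0.5540550124307833, -0.7872991324810708, 1.644102049900462], [0.962466116403201, 0.13711992199611572, -0.23421592979026662, 0.32335327040904543], [-0.02181411425801959, -0.8211097187295396, -0.5703533766245574, 0.8712400317111167], [0.0, 0.0, 0.0, 1.0]] [[420.27181961972747, 0.0, 260.83145231670983], [0.0, 420.27181961972747, 189.54578960524577], [0.0, 0.0, 1.0]]
scene iron_grip [([326.0, 161.0, 374.0, 193.0], 0.8), ([333.0, 175.0, 358.0, 203.0], 0.49)]
scene stand [([327.0, 200.0, 376.0, 232.0], 0.79), ([244.0, 222.0, 319.0, 276.0], 0.7)]
scene drawer [([148.0, 166.0, 248.0, 214.0], 0.83)]
scene lever_paddle []
scene release_lever [([234.0, 194.0, 231.0, 197.0], 0.61), ([328.0, 202.0, 376.0, 230.0], 0.44), ([154.0, 169.0, 245.0, 209.0], 0.21)]
scene camera [([369.0, 200.0, 432.0, 258.0], 0.73), ([94.0, 169.0, 244.0, 297.0], 0.69)]
scene tip_tin [([419.0, 196.0, 436.0, 214.0], 0.49)]
scene solder_reel [([420.0, 215.0, 438.0, 228.0], 0.39)]
scene screwdriver [([120.0, 164.0, 135.0, 192.0], 0.67)]
scene cabinet_front [([92.0, 167.0, 242.0, 299.0], 0.97)]
sce
[... 646 characters left out ...]
275.0, 148.0, 363.0, 220.0], 0.69)]
top lever_paddle []
top release_lever [([280.0, 209.0, 286.0, 220.0], 0.65), ([278.0, 147.0, 362.0, 223.0], 0.6)]
top camera [([114.0, 152.0, 158.0, 190.0], 0.55)]
top tip_tin [([280.0, 206.0, 287.0, 221.0], 0.58), ([106.0, 219.0, 123.0, 235.0], 0.53), ([160.0, 183.0, 201.0, 216.0], 0.37)]
top solder_reel [([111.0, 192.0, 129.0, 209.0], 0.45)]
top screwdriver [([168.0, 195.0, 190.0, 208.0], 0.75), ([401.0, 204.0, 411.0, 230.0], 0.66), ([102.0, 216.0, 126.0, 235.0], 0.48)]
top cabinet_front [([268.0, 73.0, 362.0, 222.0], 0.79)]
top drawer_front [([278.0, 149.0, 364.0, 220.0], 0.79), ([104.0, 216.0, 123.0, 234.0], 0.37), ([112.0, 193.0, 127.0, 208.0], 0.26)]
```

Run:
```python
import cv2
a=cv2.imread("pics/scene.png")[130:310,80:450];b=cv2.imread("pics/top.png")[60:250,90:420]
cv2.imwrite("pics/sceneB.png",cv2.resize(a,None,fx=2.15,fy=2.15,interpolation=3))
cv2.imwrite("pics/topB.png",cv2.resize(b,None,fx=2.4,fy=2.4,interpolation=3))
```

```text
(no output)
```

View pics/sceneB.png

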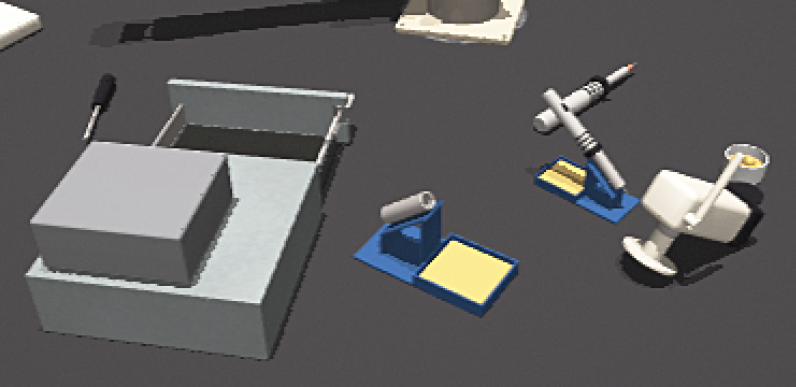

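View pics/topB.png

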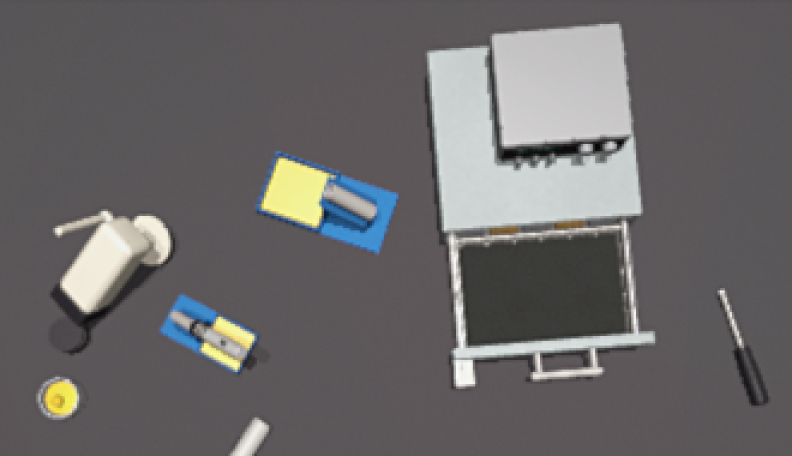

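The small blue stand (top crop ≈(210,335), scene crop ≈(590,190)) holds the iron, with its handle leaning towards the sponge. A second iron lies on the bench near (245,440) in the top crop. The drawer is open towards the robot, with the paddle at (464,373).

Run:
```python
from h import *
import pickle
np.set_printoptions(precision=3,suppress=True)
P=pickle.load(open("p0.pkl","rb"));s,t=P["scene"],P["top"]
S=lambda u,v:(80+u/2.15,130+v/2.15); T=lambda u,v:(90+u/2.4,60+v/2.4)
print("tail",tri((s,S(549,96)),(t,T(248,350))))
print("collar",tri((s,S(588,144)),(t,T(205,330))))
print("lying: scene tail/tip",onz(s,S(540,122),.012),onz(s,S(632,66),.012),"top tail",onz(t,T(262,424),.012))
for n,a in dict(L=(452,355),R=(654,340)).items(): print("panel",n,onz(t,T(*a),.094))
print("paddle top",onz(t,T(464,373),.066),"scene",onz(s,S(346,101),.066))
for a in [(162,333),(182,295),(258,330),(240,372)]: print("base",onz(t,T(*a),0))
print(sensors.read_state()["time"],sensors.read_state()["eef_rot"])
w=eyes.camera("wrist");R=w["pose"]
e=sensors.read_state();from scipy.spatial.transform import Rotation as Ro
r=Ro.from_quat(e["eef_rot"]).as_matrix();print(r,"cam in tool",r.T@(R[:3,3]-e["ee_pos"]),r.T@R[:3,:3],w["intrinsics"])
crop=t["pixels"][200:330,60:260][:,:,::-1];cv2.imwrite("pics/low.png",cv2.resize(crop,None,fx=3.5,fy=3.5,interpolation=3))
```

```text
tail (array([0.496, 0.224, 0.137]), [0.0076249033133967345, 0.007624903313396751])
collar (array([0.53 , 0.294, 0.085]), [0.003129998759096028, 0.0031299987590959048])
lying: scene tail/tip [0.38  0.211 0.012] [0.16  0.349 0.012] top tail [0.388 0.212 0.012]
panel L [ 0.495 -0.085  0.094]
panel R [ 0.52  -0.387  0.094]
paddle top [ 0.469 -0.104  0.066] scene [ 0.475 -0.096  0.066]
base [0.532 0.378 0.   ]
base [0.594 0.347 0.   ]
base [0.538 0.223 0.   ]
base [0.47 0.25 0.  ]
1.2 [0.982 0.187 0.    0.   ]
[[ 0.93   0.367  0.   ]
 [ 0.367 -0.93  -0.   ]
 [ 0.     0.    -1.   ]] cam in tool [ 0.069 -0.    -0.164] [[ 0.001 -0.968 -0.252]
 [ 1.     0.001 -0.001]
 [ 0.001 -0.252  0.968]] [[295.341   0.    253.113]
 [  0.    295.341 190.782]
 [  0.      0.      1.   ]]
```

View pics/low.png

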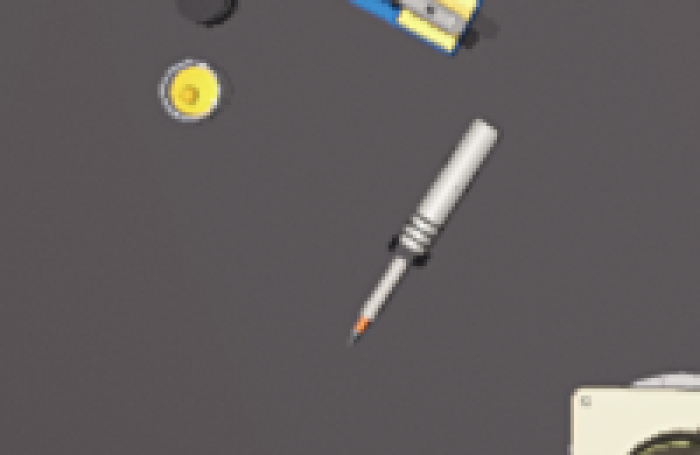

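The lying iron measures about 250 mm, so the one in the stand is the smaller and the one meant. I'll move over the stand for a closer look.

Request:
{"name": "arm_command", "arguments": {
  "steps": [
    {"slide": [0.0276, 0.0476, 0.007], "rot": [0, 0, 2.7], "grip": 1},
    {"slide": [0.0276, 0.0476, 0.007], "rot": [0, 0, 2.7], "grip": 1},
    {"slide": [0.0276, 0.0476, 0.007], "rot": [0, 0, 2.7], "grip": 1},
    {"slide": [0.0276, 0.0476, 0.007], "rot": [0, 0, 2.7], "grip": 1},
    {"slide": [0.0276, 0.0476, 0.007], "rot": [0, 0, 2.7], "grip": 1},
    {"slide": [0.0276, 0.0476, 0.007], "rot": [0, 0, 2.7], "grip": 1},
    {"slide": [0.0276, 0.0476, 0.007], "rot": [0, 0, 2.7], "grip": 1},
    {"slide": [0.0276, 0.0476, 0.007], "rot": [0, 0, 2.7], "grip": 1}
  ]
}}

```text
time: 2.25
ee_pos: [0.4509, -0.199, 0.2791]
eef_rot: [0.93, 0.368, 0.0, 0.0]
ft_force: [0.2, -0.1, 0.2]
width: 0.0871
grip_force: 0.0
```

Request:
{"name": "arm_command", "arguments": {
  "steps": [
    {"slide": [0.0094, 0.0594, 0.0025], "rot": [0, 0, 2.7], "grip": 1},
    {"slide": [0.0094, 0.0594, 0.0025], "rot": [0, 0, 2.7], "grip": 1},
    {"slide": [0.0094, 0.0594, 0.0025], "rot": [0, 0, 2.7], "grip": 1},
    {"slide": [0.0094, 0.0594, 0.0025], "rot": [0, 0, 2.7], "grip": 1},
    {"slide": [0.0094, 0.0594, 0.0025], "rot": [0, 0, 2.7], "grip": 1},
    {"slide": [0.0094, 0.0594, 0.0025], "rot": [0, 0, 2.7], "grip": 1},
    {"slide": [0.0094, 0.0594, 0.0025], "rot": [0, 0, 2.7], "grip": 1},
    {"slide": [0.0094, 0.0594, 0.0025], "rot": [0, 0, 2.7], "grip": 1}
  ]
}}

```text
time: 3.25
ee_pos: [0.5258, 0.2761, 0.2989]
eef_rot: [0.845, 0.535, 0.0, 0.0]
ft_force: [1.8, -0.2, -0.1]
width: 0.0871
grip_force: 0.0
```

Run:
```python
from h import *
import pickle
w=eyes.camera("wrist");save(w,"w1");pickle.dump(w,open("w1.pkl","wb"))
```

Request:
{"name": "arm_command", "arguments": {
  "steps": [
    {"slide": [0.0026, 0.0067, -0.0107], "rot": [-4.53, 2.12, 0], "grip": 1},
    {"slide": [0.0026, 0.0067, -0.0107], "rot": [-4.53, 2.12, 0], "grip": 1},
    {"slide": [0.0026, 0.0067, -0.0107], "rot": [-4.53, 2.12, 0], "grip": 1},
    {"slide": [0.0026, 0.0067, -0.0107], "rot": [-4.53, 2.12, 0], "grip": 1},
    {"slide": [0.0026, 0.0067, -0.0107], "rot": [-4.53, 2.12, 0], "grip": 1},
    {"slide": [0.0026, 0.0067, -0.0107], "rot": [-4.53, 2.12, 0], "grip": 1},
    {"slide": [0.0026, 0.0067, -0.0107], "rot": [-4.53, 2.12, 0], "grip": 1},
    {"slide": [0.0026, 0.0067, -0.0107], "rot": [-4.53, 2.12, 0], "grip": 1}
  ]
}}

```text
time: 4.3
ee_pos: [0.543, 0.32, 0.2105]
eef_rot: [0.8, 0.508, -0.274, 0.165]
ft_force: [0.2, 0.1, -2.1]
width: 0.0869
grip_force: 0.0
```

Run:
```python
from h import *
import pickle
w=eyes.camera("wrist");save(w,"w2");pickle.dump(w,open("w2.pkl","wb"))
print(np.round(sensors.read_state()["joint_positions"],2))
a=cv2.imread("pics/w1.png");b=cv2.imread("pics/w2.png");cv2.imwrite("pics/w12.png",np.hstack([a[:,56:456],b[:,56:456]]))
```

```text
[-0.65  0.84 -0.17  0.88  0.35  2.05 -1.18]
```

View pics/w12.png

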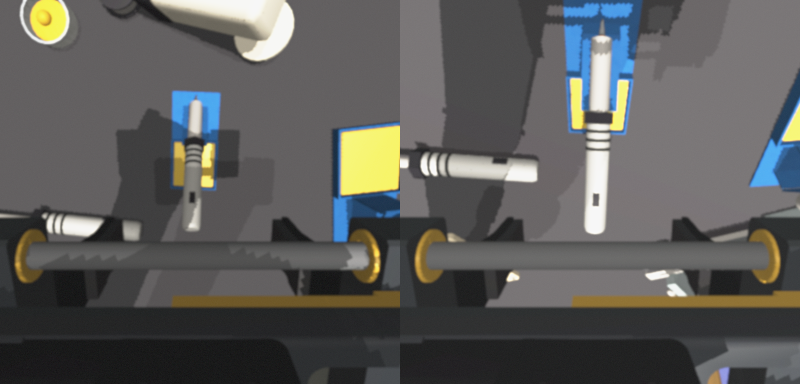

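The left view (vertical) shows the collar at (251,142) and the tail at (248,228) in full-image pixels. The right view (tilted) shows the collar at (254,118) and the tail at (251,230). The iron runs along the image's vertical axis, between the fingers.

Run:
```python
from h import *
import pickle
from scipy.spatial.transform import Rotation as Ro
np.set_printoptions(precision=4,suppress=True)
a,b=[pickle.load(open(f"w{i}.pkl","rb")) for i in(1,2)]
s=pickle.load(open("p0.pkl","rb"));S=lambda u,v:(80+u/2.15,130+v/2.15)
c,rc=tri((a,(251,142)),(b,(254,118)));t,rt=tri((a,(248,226)),(b,(251,228)))
c3,rc3=tri((a,(251,142)),(b,(254,118)),(s["scene"],S(588,144)));t3,rt3=tri((a,(248,226)),(b,(251,228)),(s["scene"],S(549,96)))
for n,x,r in(("c",c,rc),("t",t,rt),("c3",c3,rc3),("t3",t3,rt3)): print(n,x,np.round(r,4))
for C,T in((c,t),(c3,t3)):
    d=T-C; L=np.linalg.norm(d); d/=L
    print("len",L,"dir",d,"elev",np.degrees(np.arcsin(d[2])),"head",np.degrees(np.arctan2(d[1],d[0])),"grip",C+.06*d,T-.05*d)
e=sensors.read_state();R=Ro.from_quat(e["eef_rot"]).as_matrix();print(e["ee_pos"]);print(R)
# model check: reproject model
for c_ in (a,b):
  h=np.radians(-115);ax=np.array([np.cos(h)*.766,np.sin(h)*.766,.643]);m=np.array([.535,.304,.078])
  print([px(c_,m+k*ax) for k in(0,.005,.115)])
```

```text
c [0.5381 0.3098 0.0884] [0.0008 0.0008]
t [0.4974 0.2298 0.1468] [0.0004 0.0004]
c3 [0.5368 0.305  0.0876] [0.0048 0.0038 0.0081]
t3 [0.4977 0.2298 0.1438] [0.0012 0.0026 0.0036]
len 0.10707125947018736 dir [-0.38   -0.7471  0.5454] elev 33.053684158080074 head -116.9577880090076 grip [0.5153 0.265  0.1211] [0.5164 0.2672 0.1195]
len 0.10169345488448345 dir [-0.3845 -0.7392  0.553 ] elev 33.57214397923253 head -117.48153213969614 grip [0.5137 0.2606 0.1208] [0.5169 0.2667 0.1162]
[0.5439 0.3179 0.2088]
[[ 0.3355  0.9018 -0.2723]
 [ 0.7171 -0.4319 -0.547 ]
 [-0.6109 -0.0117 -0.7916]]
[array([250.1359, 146.3791]), array([250.1312, 149.6313]), array([250.0134, 231.7981])]
[array([254.6668, 116.6634]), array([254.6356, 122.2364]), array([254.0041, 235.0754])]
```

Request:
{"name": "arm_command", "arguments": {
  "steps": [
    {"slide": [-0.0037, -0.0074, -0.0121], "grip": 1},
    {"slide": [-0.0037, -0.0074, -0.0121], "grip": 1},
    {"slide": [-0.0037, -0.0074, -0.0121], "grip": 1},
    {"slide": [-0.0037, -0.0074, -0.0121], "grip": 1},
    {"slide": [-0.0037, -0.0074, -0.0121], "grip": 1},
    {"slide": [-0.0037, -0.0074, -0.0121], "grip": 1},
    {"slide": [0, 0, 0], "grip": 1},
    {"slide": [0, 0, 0], "grip": 1}
  ]
}}

```text
schema error: expected keys rot, slide, grip
```

Run:
```python
from h import *
from scipy.spatial.transform import Rotation as Ro
np.set_printoptions(precision=4,suppress=True)
w=eyes.camera("wrist");s=eyes.camera("scene")
cv2.imwrite("pics/g1.png",np.hstack([w["pixels"][:288,80:430],cv2.resize(s["pixels"][120:264,290:465],None,fx=2,fy=2)])[:,:,::-1])
e=sensors.read_state();R=Ro.from_quat(e["eef_rot"]).as_matrix();print(e["ee_pos"],e["joint_positions"]);print(R)
```

```text
[0.5435 0.3191 0.2109] [-0.6426  0.8366 -0.1907  0.8771  0.3608  2.0544 -1.1915]
[[ 0.3367  0.9025 -0.2685]
 [ 0.7206 -0.4305 -0.5435]
 [-0.6061 -0.0105 -0.7953]]
```

View pics/g1.png

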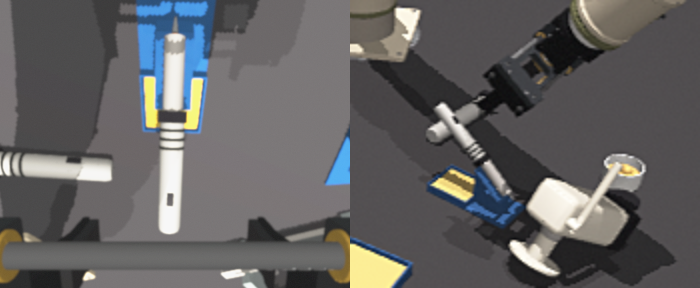

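The move was refused because every row needs `rot`. The picture shows the same pose as before: the iron at u≈252 full-image and the hand above and behind it.

Request:
{"name": "arm_command", "arguments": {
  "steps": [
    {"rot": [0, 0, 0], "slide": [-0.0037, -0.0074, -0.0121], "grip": 1},
    {"rot": [0, 0, 0], "slide": [-0.0037, -0.0074, -0.0121], "grip": 1},
    {"rot": [0, 0, 0], "slide": [-0.0037, -0.0074, -0.0121], "grip": 1},
    {"rot": [0, 0, 0], "slide": [-0.0037, -0.0074, -0.0121], "grip": 1},
    {"rot": [0, 0, 0], "slide": [-0.0037, -0.0074, -0.0121], "grip": 1},
    {"rot": [0, 0, 0], "slide": [-0.0037, -0.0074, -0.0121], "grip": 1},
    {"rot": [0, 0, 0], "slide": [0, 0, 0], "grip": 1},
    {"rot": [0, 0, 0], "slide": [0, 0, 0], "grip": 1}
  ]
}}

```text
time: 5.45
ee_pos: [0.5214, 0.2755, 0.1402]
eef_rot: [0.801, 0.508, -0.272, 0.164]
ft_force: [-0.4, -0.7, 0.6]
width: 0.087
grip_force: 0.0
```

Run:
```python
from h import *
from scipy.spatial.transform import Rotation as Ro
np.set_printoptions(precision=4,suppress=True)
w=eyes.camera("wrist");s=eyes.camera("scene");save(w,"w3")
cv2.imwrite("pics/g2.png",np.hstack([w["pixels"][:288,80:430],cv2.resize(s["pixels"][120:264,290:465],None,fx=2,fy=2)])[:,:,::-1])
e=sensors.read_state();R=Ro.from_quat(e["eef_rot"]).as_matrix();print(e["ee_pos"],e["joint_positions"]);print(R)
g=np.array([.515,.264,.119]);print("grip in tool",R.T@(g-e["ee_pos"]))
d=np.array([np.cos(np.radians(-116.5))*.78,np.sin(np.radians(-116.5))*.78,.616])
for k in(-.06,0,.05): print(px(w,g+k*d))
```

```text
[0.5214 0.2755 0.14  ] [-0.5868  0.7684 -0.2068  1.1422  0.3525  1.8609 -1.2291]
[[ 0.3361  0.9027 -0.2686]
 [ 0.724  -0.43   -0.5394]
 [-0.6024 -0.0132 -0.7981]]
grip in tool [ 0.0022 -0.0006  0.0246]
[254.2785 124.5897]
[252.1362 215.043 ]
[250.5635 281.45  ]
```

View pics/g2.png

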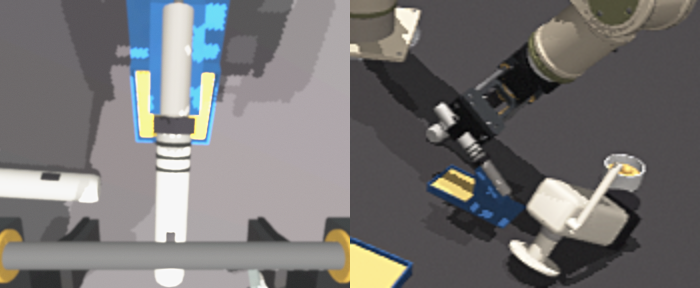

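The model reprojects within about 1.5 px (collar at (254,125)). Going in to close.

Request:
{"name": "arm_command", "arguments": {
  "steps": [
    {"rot": [0, 0, -0.5], "slide": [-0.003, -0.0055, -0.0093], "grip": 1},
    {"rot": [0, 0, -0.5], "slide": [-0.003, -0.0055, -0.0093], "grip": 1},
    {"rot": [0, 0, -0.5], "slide": [-0.003, -0.0055, -0.0093], "grip": 1},
    {"rot": [0, 0, 0], "slide": [0, 0, 0], "grip": 1},
    {"rot": [0, 0, 0], "slide": [0, 0, 0], "grip": 0.4},
    {"rot": [0, 0, 0], "slide": [0, 0, 0], "grip": 0.4},
    {"rot": [0, 0, 0], "slide": [0, 0, 0], "grip": 0.4},
    {"rot": [0, 0, 0], "slide": [0, 0, 0], "grip": 0.4}
  ],
  "newtons": 15
}}

```text
time: 6.55
ee_pos: [0.5122, 0.2584, 0.1113]
eef_rot: [0.807, 0.497, -0.275, 0.161]
ft_force: [0.5, -0.5, -0.2]
width: 0.0549
grip_force: 0.0
```

Run:
```python
from h import *
from scipy.spatial.transform import Rotation as Ro
np.set_printoptions(precision=4,suppress=True)
w=eyes.camera("wrist");s=eyes.camera("scene");save(w,"w3")
cv2.imwrite("pics/g3.png",np.hstack([w["pixels"][:,80:430],cv2.resize(s["pixels"][120:264,290:465],(467,384))])[:,:,::-1])
e=sensors.read_state();R=Ro.from_quat(e["eef_rot"]).as_matrix();print(e["ee_pos"],e["width"],e["ft_force"]);print(R)
print("grip in tool",R.T@(np.array([.515,.264,.119])-e["ee_pos"]))
```

```text
[0.5122 0.2584 0.1113] 0.04690500482916555 [-0.1486 -0.0576  0.7432]
[[ 0.3546  0.891  -0.2835]
 [ 0.7139 -0.4538 -0.5333]
 [-0.6038 -0.0133 -0.797 ]]
grip in tool [ 0.0003 -0.0002 -0.01  ]
```

View pics/g3.png

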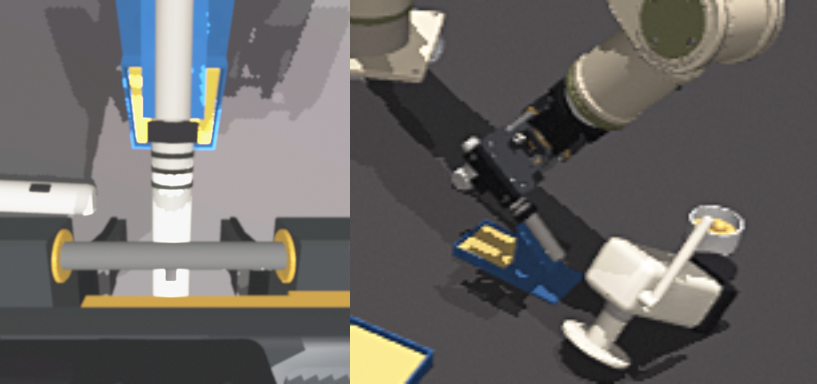

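The iron (u≈172) is centred between the fingers (62–285) and the stand hasn't moved. Closing.

Request:
{"name": "arm_command", "arguments": {
  "steps": [
    {"rot": [0, 0, 0], "slide": [0, 0, 0], "grip": 0.3},
    {"rot": [0, 0, 0], "slide": [0, 0, 0], "grip": 0.1},
    {"rot": [0, 0, 0], "slide": [0, 0, 0], "grip": 0.1},
    {"rot": [0, 0, 0], "slide": [0, 0, 0], "grip": 0.1},
    {"rot": [0, 0, 0], "slide": [0, 0, 0], "grip": 0.1},
    {"rot": [0, 0, 0], "slide": [0, 0, 0], "grip": 0.1},
    {"rot": [0, 0, 0], "slide": [0, 0, 0], "grip": 0.1},
    {"rot": [0, 0, 0], "slide": [0, 0, 0], "grip": 0.1}
  ],
  "newtons": 15
}}

```text
time: 7.65
ee_pos: [0.5122, 0.2583, 0.1112]
eef_rot: [0.807, 0.497, -0.275, 0.161]
ft_force: [-1.3, -0.6, 1.2]
width: 0.0213
grip_force: 15.0
```

Request:
{"name": "arm_command", "arguments": {
  "steps": [
    {"rot": [0, 0, 0], "slide": [-0.0007, -0.0014, 0.0013], "grip": 0.1},
    {"rot": [0, 0, 0], "slide": [-0.0014, -0.0028, 0.0026], "grip": 0.1},
    {"rot": [0, 0, 0], "slide": [-0.0014, -0.0028, 0.0026], "grip": 0.1},
    {"rot": [0, 0, 0], "slide": [-0.0014, -0.0028, 0.0026], "grip": 0.1},
    {"rot": [0, 0, 0], "slide": [-0.0014, -0.0028, 0.0026], "grip": 0.1},
    {"rot": [0, 0, 0], "slide": [-0.0014, -0.0028, 0.0026], "grip": 0.1},
    {"rot": [0, 0, 0], "slide": [-0.0014, -0.0028, 0.0026], "grip": 0.1},
    {"rot": [0, 0, 0], "slide": [0, 0, 0], "grip": 0.1}
  ],
  "newtons": 20
}}

```text
time: 8.65
ee_pos: [0.5032, 0.2399, 0.1285]
eef_rot: [0.807, 0.497, -0.275, 0.161]
ft_force: [1.2, -1.2, -1.1]
width: 0.0208
grip_force: 20.0
```

Run:
```python
from h import *
w=eyes.camera("wrist");s=eyes.camera("scene");save(w,"w4")
print(sensors.read_state()["ft_force"],sensors.read_state()["ee_pos"])
cv2.imwrite("pics/g4.png",np.hstack([w["pixels"][:,80:430],cv2.resize(s["pixels"][120:264,290:465],(467,384))])[:,:,::-1])
```

```text
[ 0.22036323  0.79224217 -0.6390625 ] [0.50308206 0.2401178  0.12813145]
```

View pics/g4.png

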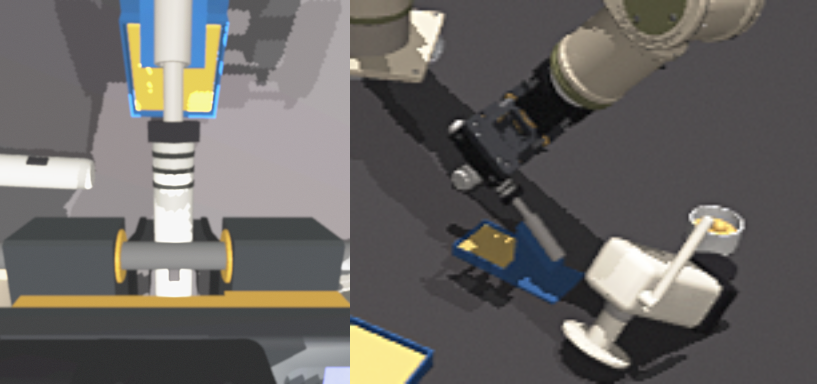

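The stand has stayed put and the barrel is leaving the tube centred. Drawing on.

Request:
{"name": "arm_command", "arguments": {
  "steps": [
    {"rot": [0, 0, 0], "slide": [-0.002, -0.0041, 0.0038], "grip": 0.1},
    {"rot": [0, 0, 0], "slide": [-0.0027, -0.0055, 0.0051], "grip": 0.1},
    {"rot": [0, 0, 0], "slide": [-0.0027, -0.0055, 0.0051], "grip": 0.1},
    {"rot": [0, 0, 0], "slide": [-0.0027, -0.0055, 0.0051], "grip": 0.1},
    {"rot": [0, 0, 0], "slide": [-0.0027, -0.0055, 0.0051], "grip": 0.1},
    {"rot": [0, 0, 0], "slide": [-0.0027, -0.0055, 0.0051], "grip": 0.1},
    {"rot": [0, 0, 0], "slide": [-0.0027, -0.0055, 0.0051], "grip": 0.1},
    {"rot": [0, 0, 0], "slide": [-0.0027, -0.0055, 0.0051], "grip": 0.1}
  ]
}}

```text
time: 9.75
ee_pos: [0.482, 0.1971, 0.168]
eef_rot: [0.807, 0.497, -0.275, 0.161]
ft_force: [-0.0, -0.5, -0.2]
width: 0.0212
grip_force: 20.0
```

Request:
{"name": "arm_command", "arguments": {
  "steps": [
    {"rot": [0, 0, 0], "slide": [-0.0027, -0.0055, 0.0051], "grip": 0.1},
    {"rot": [0, 0, 0], "slide": [-0.0027, -0.0055, 0.0051], "grip": 0.1},
    {"rot": [0, 0, 0], "slide": [-0.002, -0.01, 0.02], "grip": 0.1},
    {"rot": [0, 0, 0], "slide": [0, -0.01, 0.03], "grip": 0.1},
    {"rot": [0, 0, 0], "slide": [0, -0.02, 0.03], "grip": 0.1},
    {"rot": [0, 0, 0], "slide": [0, -0.03, 0.02], "grip": 0.1},
    {"rot": [0, 0, 0], "slide": [0, -0.03, 0], "grip": 0.1},
    {"rot": [0, 0, 0], "slide": [0, -0.03, 0], "grip": 0.1}
  ]
}}

```text
time: 10.75
ee_pos: [0.4747, 0.0551, 0.2794]
eef_rot: [0.807, 0.497, -0.274, 0.161]
ft_force: [-0.2, -0.2, -0.4]
width: 0.0213
grip_force: 20.0
```

Run:
```python
from h import *
from scipy.spatial.transform import Rotation as Ro
np.set_printoptions(precision=4,suppress=True)
w=eyes.camera("wrist");t=eyes.camera("top");save(w,"w5");save(t,"t5")
e=sensors.read_state();R=Ro.from_quat(e["eef_rot"]).as_matrix();print(e["ee_pos"],e["joint_positions"]);print(R)
cv2.imwrite("pics/g5.png",np.hstack([w["pixels"][:,80:430],cv2.resize(t["pixels"][140:240,150:270],(450,384))])[:,:,::-1])
# wanted: tool down, x heading 94.7 deg
h=np.radians(94.7);x=np.array([np.cos(h),np.sin(h),0]);z=np.array([0,0,-1]);G=np.stack([x,np.cross(z,x),z],1)
print("rotvec",np.degrees(Ro.from_matrix(G@R.T).as_rotvec()))
```

```text
[0.4748 0.0526 0.2797] [-0.3496  0.3402 -0.1522  1.4819  0.4029  1.8722 -0.9689]
[[ 0.3597  0.8885 -0.2848]
 [ 0.7111 -0.4587 -0.5329]
 [-0.6042 -0.0108 -0.7968]]
rotvec [36.7894 -7.9717 30.6609]
```

View pics/g5.png

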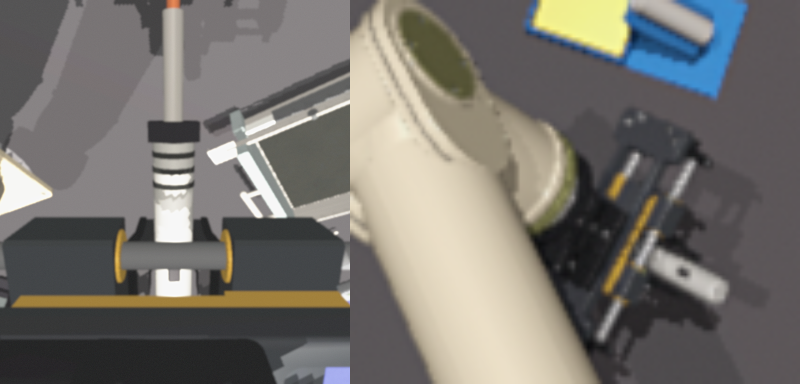

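The wrist view shows the iron held aligned, with the collar at (173,132). The top crop shows the smaller stand out of view and nothing else disturbed. Next I'll refine the drawer geometry numerically and compute the lay-down orientation. An 8° lean is included so the 190 mm body clears the front panel.

```bash
cat > dr.py <<'E'
from h import *
import pickle
from scipy.spatial.transform import Rotation as Ro
np.set_printoptions(precision=4,suppress=True)
E
python3 - <<'E'
from dr import *
t=pickle.load(open("p0.pkl","rb"))["top"];g=cv2.cvtColor(t["pixels"],cv2.COLOR_RGB2GRAY).astype(float)
for u in (290,310,325,345): print(u,g[190:222,u].astype(int).tolist())
for v in (203,205,206): print(v,g[v,270:284].astype(int).tolist(),g[v-3,355:370].astype(int).tolist())
pts=[]
for u in range(290,350,2):
    col=g[192:208,u]; th=100
    k=[i for i in range(15) if col[i]<th<=col[i+1]]
    if k: i=k[-1]; pts.append((u,192+i+(th-col[i])/(col[i+1]-col[i])))
pts=np.array(pts); W=np.array([onz(t,p+0.0,.094)[:2] for p in pts]); 
m=np.polyfit(W[:,1],W[:,0],1); r=W[:,0]-np.polyval(m,W[:,1]);print("inner edge x = %.4f*y + %.4f"%tuple(m),r.std(),"at y=-.236",np.polyval(m,-.236),"yaw",np.degrees(np.arctan(-m[0])))
# iron pitch in tool from w5
w=cv2.imread("pics/w5.png",0).astype(int);print("col253",w[0:16,253].tolist(),w[115:150,253].tolist())
c=np.array([.069,0,-.164]);M=np.array([[0,-.968,-.252],[1,0,0],[0,-.252,.968]])
for d in(-.012,-.010,-.008):
  for k in(.055,.065,.115):
    q=M.T@(np.array([k,0,d])-c);print(d,k,190.8+295.3*q[1]/q[2])
yaw=np.radians(4.7);
for y in(4.0,4.7,5.4):
  a=np.radians(y);xd=np.array([np.cos(a),np.sin(a),0]);yd=np.array([-np.sin(a),np.cos(a),0]);f=np.radians(8)
  z=-(np.sin(f)*xd+np.array([0,0,np.cos(f)]));G=np.stack([yd,np.cross(z,yd),z],1)
  e=sensors.read_state();R=Ro.from_quat(e["eef_rot"]).as_matrix();print(y,"rotvec",np.degrees(Ro.from_matrix(G@R.T).as_rotvec()))
E
```

```text
290 [59, 60, 60, 61, 61, 58, 60, 60, 61, 59, 60, 58, 52, 76, 180, 215, 219, 221, 184, 104, 53, 81, 90, 90, 88, 89, 89, 88, 89, 88, 89, 88]
310 [60, 60, 60, 60, 59, 60, 60, 59, 59, 58, 56, 63, 146, 211, 218, 218, 201, 128, 54, 46, 52, 52, 54, 76, 81, 83, 87, 62, 48, 80, 90, 90]
325 [58, 59, 59, 59, 59, 58, 58, 59, 58, 52, 74, 180, 215, 220, 221, 183, 103, 51, 81, 91, 90, 88, 83, 97, 192, 235, 211, 127, 77, 87, 90, 89]
345 [59, 60, 60, 59, 58, 57, 58, 55, 62, 146, 210, 217, 216, 201, 129, 56, 80, 91, 89, 89, 89, 89, 90, 89, 89, 89, 88, 89, 89, 90, 89, 90]
203 [90, 89, 90, 89, 90, 90, 90, 89, 86, 74, 109, 206, 245, 197] [214, 213, 214, 214, 214, 214, 211, 177, 96, 85, 89, 90, 90, 89, 89]
205 [90, 90, 89, 90, 90, 89, 88, 85, 98, 158, 211, 218, 227, 216] [219, 214, 197, 192, 177, 175, 178, 164, 95, 87, 89, 89, 90, 89, 89]
206 [90, 89, 90, 89, 90, 90, 88, 89, 144, 217, 228, 221, 220, 219] [150, 143, 125, 122, 107, 112, 116, 112, 88, 89, 89, 90, 90, 89, 89]
inner edge x = -0.0933*y + 0.5006 0.00028476973838283966 at y=-.236 0.5225758120511518 yaw 5.329255352344063
col253 [158, 157, 158, 157, 157, 157, 160, 172, 187, 194, 195, 196, 195, 196, 195, 195] [190, 189, 189, 189, 188, 175, 138, 87, 54, 47, 49, 49, 51, 49, 50, 50, 48, 50, 51, 49, 48, 49, 49, 49, 51, 48, 47, 66, 115, 167, 191, 197, 196, 197, 197]
-0.012 0.055 142.28631657197474
-0.012 0.065 122.16563343773628
-0.012 0.115 10.339857168152037
-0.01 0.055 141.92649541284405
-0.01 0.065 122.05932302771858
-0.01 0.115 11.798539423916196
-0.008 0.055 141.57568980690587
-0.008 0.065 121.9557204504789
-0.008 0.115 13.21670970333389
4.0 rotvec [38.1382 -0.5253 27.3588]
4.7 rotvec [38.1597 -0.2925 28.0327]
5.4 rotvec [38.1802 -0.0594 28.7065]
```

Request:
{"name": "arm_command", "arguments": {
  "steps": [
    {"rot": [4.77, 0, 3.58], "slide": [0.0144, -0.0409, -0.008], "grip": 0.1},
    {"rot": [4.77, 0, 3.58], "slide": [0.0144, -0.0409, -0.008], "grip": 0.1},
    {"rot": [4.77, 0, 3.58], "slide": [0.0144, -0.0409, -0.008], "grip": 0.1},
    {"rot": [4.77, 0, 3.58], "slide": [0.0144, -0.0409, -0.008], "grip": 0.1},
    {"rot": [4.77, 0, 3.58], "slide": [0.0144, -0.0409, -0.008], "grip": 0.1},
    {"rot": [4.77, 0, 3.58], "slide": [0.0144, -0.0409, -0.008], "grip": 0.1},
    {"rot": [4.77, 0, 3.58], "slide": [0.0144, -0.0409, -0.008], "grip": 0.1},
    {"rot": [4.77, 0, 3.58], "slide": [0.0144, -0.0409, -0.008], "grip": 0.1}
  ]
}}

```text
time: 11.85
ee_pos: [0.5906, -0.2715, 0.2151]
eef_rot: [0.668, 0.741, -0.05, -0.047]
ft_force: [0.9, 0.6, 0.3]
width: 0.0214
grip_force: 20.0
```

```bash
cat >> dr.py <<'E'
a=np.radians(5.3);xd=np.array([np.cos(a),np.sin(a),0]);yd=np.array([-np.sin(a),np.cos(a),0]);zd=np.array([0,0,1.])
F=np.array([.507,-.236,0]);f=np.radians(8)
z=-(np.sin(f)*xd+np.cos(f)*zd);G=np.stack([yd,np.cross(z,yd),z],1)
D=lambda x,y,z:F+xd*x+yd*y+zd*z
E
python3 - <<'E'
from dr import *
w=eyes.camera("wrist");t=eyes.camera("top")
e=sensors.read_state();R=Ro.from_quat(e["eef_rot"]).as_matrix();print(e["ee_pos"],e["joint_positions"],"left rot",np.degrees(Ro.from_matrix(G@R.T).as_rotvec()))
print("TCP target",D(.08,-.045,.028)+.01*z, "in drawer now",np.stack([xd,yd,zd])@(e["ee_pos"]-F))
wi=w["pixels"][:,:,::-1].copy();ti=t["pixels"][:,:,::-1].copy()
for im,c in((wi,w),(ti,t)):
  for q in [((0,-.15,.094),(0,.15,.094)),((.015,-.15,.094),(.015,.15,.094)),((.195,-.15,.1),(.195,.15,.1)),((.015,-.13,.016),(.185,-.13,.016)),((.015,.13,.016),(.185,.13,.016)),((-.041,.136,.066),(-.001,.136,.066)),((0,.136,.066),(-.021,.122,.066)),((-.021,.122,.066),(-.021,.15,.066))]:
    p=[tuple(np.round(px(c,D(*k))*8).astype(int).tolist()) for k in q];
    if max(map(abs,sum(p,())))<20000: cv2.line(im,p[0],p[1],(0,0,255),1,cv2.LINE_AA,3)
save(w,"w6");cv2.imwrite("pics/g6.png",np.hstack([cv2.resize(wi[:,30:440],None,fx=1.07,fy=1.07),cv2.resize(ti[135:240,270:370],(361,411))]))
pickle.dump((w,t),open("w6.pkl","wb"))
E
```

```text
[ 0.5879 -0.2784  0.2126] [ 0.3427  0.4905 -0.0044  1.2711  0.0616  1.5097  0.4228] left rot [ 0.0236 -0.164   0.0318]
TCP target [ 0.5894 -0.2735  0.0181] in drawer now [ 0.0766 -0.0497  0.2126]
```

View pics/g6.png

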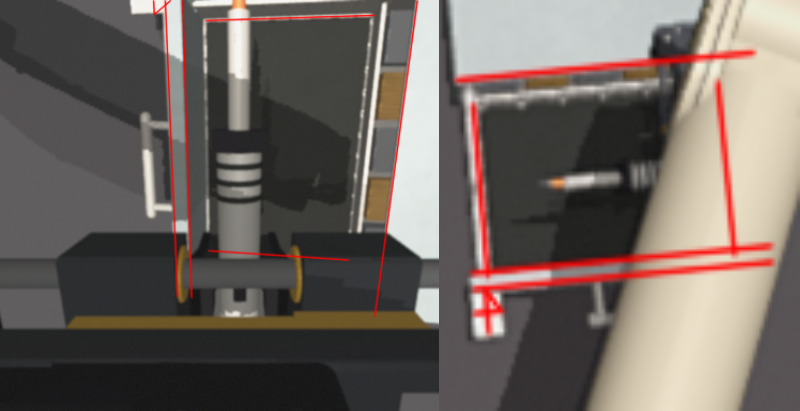

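The red overlays (panel edges, cabinet face, floor sides, paddle) fall on their features in both views. The iron hovers flat over the compartment, so I can lower it.

Request:
{"name": "arm_command", "arguments": {
  "steps": [
    {"rot": [0, 0, 0], "slide": [0.0005, 0.0015, -0.02], "grip": 0.1},
    {"rot": [0, 0, 0], "slide": [0.0005, 0.0015, -0.02], "grip": 0.1},
    {"rot": [0, 0, 0], "slide": [0.0005, 0.0015, -0.02], "grip": 0.1},
    {"rot": [0, 0, 0], "slide": [0, 0, -0.02], "grip": 0.1},
    {"rot": [0, 0, 0], "slide": [0, 0, -0.02], "grip": 0.1},
    {"rot": [0, 0, 0], "slide": [0, 0, -0.02], "grip": 0.1},
    {"rot": [0, 0, 0], "slide": [0, 0, -0.02], "grip": 0.1},
    {"rot": [0, 0, 0], "slide": [0, 0, -0.015], "grip": 0.1}
  ]
}}

```text
time: 12.95
ee_pos: [0.5912, -0.2662, 0.0573]
eef_rot: [0.67, 0.739, -0.052, -0.047]
ft_force: [-0.1, 0.0, -0.1]
width: 0.0212
grip_force: 20.0
```

Run:
```python
from dr import *
eyes.camera("wrist")
e=sensors.read_state();R=Ro.from_quat(e["eef_rot"]).as_matrix();print(e["ee_pos"],e["ft_force"],"left rot",np.degrees(Ro.from_matrix(G@R.T).as_rotvec()),"in drawer",np.stack([xd,yd,zd])@(e["ee_pos"]-F))
```

```text
[ 0.5903 -0.2658  0.0554] [-0.6459  0.0265 -2.3059] left rot [-0.0911 -0.1719 -0.3775] in drawer [ 0.0802 -0.0374  0.0554]
```

Request:
{"name": "arm_command", "arguments": {
  "steps": [
    {"rot": [0, 0, 0], "slide": [0, 0, -0.006], "grip": 0.1},
    {"rot": [0, 0, 0], "slide": [0, 0, -0.006], "grip": 0.1},
    {"rot": [0, 0, 0], "slide": [0, 0, -0.006], "grip": 0.1},
    {"rot": [0, 0, 0], "slide": [0, 0, -0.005], "grip": 0.1},
    {"rot": [0, 0, 0], "slide": [0, 0, -0.004], "grip": 0.1},
    {"rot": [0, 0, 0], "slide": [0, 0, -0.003], "grip": 0.1},
    {"rot": [0, 0, 0], "slide": [0, 0, -0.002], "grip": 0.1},
    {"rot": [0, 0, 0], "slide": [0, 0, 0], "grip": 0.1}
  ]
}}

```text
time: 14.0
ee_pos: [0.5915, -0.2662, 0.0268]
eef_rot: [0.67, 0.739, -0.052, -0.047]
ft_force: [0.3, 0.2, -1.4]
width: 0.0214
grip_force: 20.0
```

Request:
{"name": "arm_command", "arguments": {
  "steps": [
    {"rot": [0, 0, 0], "slide": [0, 0, -0.001], "grip": 0.1},
    {"rot": [0, 0, 0], "slide": [0, 0, -0.001], "grip": 0.1},
    {"rot": [0, 0, 0], "slide": [0, 0, 0], "grip": 0.1},
    {"rot": [0, 0, 0], "slide": [0, 0, 0], "grip": 0.1},
    {"rot": [0, 0, 0], "slide": [0, 0, 0], "grip": 0.1},
    {"rot": [0, 0, 0], "slide": [0, 0, 0], "grip": 0.1},
    {"rot": [0, 0, 0], "slide": [0, 0, 0], "grip": 0.1},
    {"rot": [0, 0, 0], "slide": [0, 0, 0], "grip": 0.1}
  ]
}}

```text
time: 15.0
ee_pos: [0.5915, -0.2662, 0.0248]
eef_rot: [0.67, 0.739, -0.052, -0.047]
ft_force: [0.2, 0.2, -1.3]
width: 0.0216
grip_force: 20.0
```

Request:
{"name": "arm_command", "arguments": {
  "steps": [
    {"rot": [0, 0, 0], "slide": [0, 0, -0.001], "grip": 0.1},
    {"rot": [0, 0, 0], "slide": [0, 0, -0.001], "grip": 0.1},
    {"rot": [0, 0, 0], "slide": [0, 0, -0.001], "grip": 0.1},
    {"rot": [0, 0, 0], "slide": [0, 0, -0.001], "grip": 0.1},
    {"rot": [0, 0, 0], "slide": [0, 0, 0], "grip": 0.1},
    {"rot": [0, 0, 0], "slide": [0, 0, 0], "grip": 0.1},
    {"rot": [0, 0, 0], "slide": [0, 0, 0], "grip": 0.1},
    {"rot": [0, 0, 0], "slide": [0, 0, 0], "grip": 0.1}
  ]
}}

```text
time: 16.0
ee_pos: [0.5925, -0.2664, 0.0233]
eef_rot: [0.67, 0.739, -0.051, -0.046]
ft_force: [-2.5, 2.2, 16.5]
width: 0.0216
grip_force: 20.0
```

Request:
{"name": "arm_command", "arguments": {
  "steps": [
    {"rot": [0, 0, 0], "slide": [0, 0, -0.001], "grip": 0.1},
    {"rot": [0, 0, 0], "slide": [0, 0, 0], "grip": 0.1},
    {"rot": [0, 0, 0], "slide": [0, 0, 0], "grip": 0.1},
    {"rot": [0, 0, 0], "slide": [0, 0, 0], "grip": 0.1},
    {"rot": [0, 0, 0], "slide": [0, 0, 0], "grip": 0.1},
    {"rot": [0, 0, 0], "slide": [0, 0, 0], "grip": 0.1},
    {"rot": [0, 0, 0], "slide": [0, 0, 0], "grip": 0.1},
    {"rot": [0, 0, 0], "slide": [0, 0, 0], "grip": 0.1}
  ]
}}

```text
time: 17.0
ee_pos: [0.5929, -0.2663, 0.0232]
eef_rot: [0.67, 0.74, -0.051, -0.046]
ft_force: [-4.7, 3.4, 21.6]
width: 0.0213
grip_force: 20.0
```

Run:
```python
from dr import *
e=sensors.read_state();print(e["ft_force"],e["torque"],e["ee_pos"])
Fv=np.array(e["ft_force"]);M=np.array(e["torque"]);print("arm point (rel ref)",np.cross(Fv,M)/(Fv@Fv), "z-only: y=",M[0]/Fv[2]," x=",-M[1]/Fv[2])
w=eyes.camera("wrist");g=cv2.cvtColor(w["pixels"],cv2.COLOR_RGB2GRAY).astype(int)
o=cv2.imread("pics/w6.png",0).astype(int)
print(g[0:20,253].tolist(),g[110:155,253].tolist());print(o[0:20,253].tolist(),o[110:155,253].tolist())
```

```text
[-4.7366  3.3768 21.5764] [ 0.6936  1.5332 -0.1282] [ 0.5929 -0.2663  0.0232]
arm point (rel ref) [-0.0671  0.0288 -0.0192] z-only: y= 0.032147246634081035  x= -0.0710603732197463
[244, 244, 244, 244, 243, 245, 247, 247, 247, 247, 247, 247, 247, 247, 247, 247, 247, 247, 247, 247] [247, 247, 247, 247, 247, 247, 247, 247, 247, 247, 248, 235, 163, 96, 75, 76, 76, 75, 77, 77, 76, 75, 76, 76, 75, 76, 75, 77, 75, 76, 76, 74, 80, 130, 222, 249, 248, 247, 247, 247, 247, 247, 248, 248, 210]
[202, 202, 202, 202, 202, 202, 203, 220, 238, 244, 244, 244, 244, 244, 244, 244, 244, 243, 243, 243] [170, 169, 169, 170, 168, 168, 169, 167, 167, 166, 159, 129, 84, 48, 39, 37, 38, 40, 38, 37, 38, 40, 38, 37, 38, 39, 39, 41, 39, 38, 36, 36, 52, 100, 151, 175, 181, 181, 180, 181, 181, 180, 167, 132, 84]
```

Run:
```python
from dr import *
c=np.array([.069,0,-.164]);M=np.array([[0,-.968,-.252],[1,0,0],[0,-.252,.968]])
def pred(k,d):
    q=M.T@(np.array([k,0,d])-c);return 190.8+295.3*q[1]/q[2],q[2]
for n in("w4","w5","w6"):
    im=cv2.imread(f"pics/{n}.png",0).astype(float)
    for v in(158,168,176,196,204,212):
        r=im[v]; mid=r[245:262].mean(); 
        L=253
        gr=np.diff(r); l=225+np.argmax(np.abs(gr[225:245])); rr=262+np.argmax(np.abs(gr[262:285]))
        print(n,v,"w",rr-l,r[l-2:l+4].astype(int).tolist(),r[rr-2:rr+4].astype(int).tolist(),int(mid))
for d in(-.014,-.010,-.006,-.002):
    print(d,[(round(pred(k,d)[0]),round(295.3*.022/pred(k,d)[1],1)) for k in(.05,.042,.035,.025,.018)])
# scene-camera height check of finger/iron not needed
s=sensors.read_state();print(s["torque"],s["ft_force"])
```

```text
w4 158 w 30 [167, 168, 165, 158, 151, 144] [151, 154, 159, 169, 177, 178] 128
w4 168 w 42 [148, 145, 134, 110, 88, 88] [89, 75, 92, 131, 161, 170] 209
w4 176 w 37 [148, 153, 179, 216, 235, 242] [247, 243, 223, 202, 187, 173] 248
w4 196 w 38 [147, 152, 164, 179, 191, 199] [210, 205, 193, 180, 170, 169] 235
w4 204 w 36 [147, 151, 169, 203, 225, 226] [243, 244, 233, 212, 192, 177] 230
w4 212 w 35 [147, 149, 164, 199, 229, 241] [247, 247, 243, 223, 204, 189] 246
w5 158 w 30 [128, 124, 120, 112, 108, 108] [118, 123, 129, 138, 138, 135] 96
w5 168 w 41 [131, 119, 96, 72, 68, 78] [78, 62, 68, 98, 125, 132] 170
w5 176 w 37 [133, 134, 146, 171, 196, 214] [241, 231, 209, 172, 149, 136] 246
w5 196 w 36 [133, 139, 147, 157, 161, 165] [193, 184, 172, 154, 138, 133] 201
w5 204 w 37 [133, 140, 160, 186, 200, 203] [190, 182, 165, 144, 133, 130] 229
w5 212 w 35 [132, 137, 157, 187, 212, 223] [241, 233, 211, 172, 151, 139] 245
w6 158 w 42 [39, 37, 44, 64, 82, 96] [105, 97, 82, 60, 44, 37] 80
w6 168 w 43 [97, 85, 58, 39, 37, 36] [107, 99, 88, 76, 67, 57] 154
w6 176 w 48 [105, 95, 65, 43, 42, 48] [121, 108, 85, 57, 42, 37] 155
w6 196 w 48 [174, 177, 127, 73, 59, 60] [103, 89, 68, 46, 40, 48] 129
w6 204 w 47 [168, 179, 136, 82, 59, 60] [106, 101, 90, 74, 61, 57] 129
w6 212 w 47 [166, 174, 130, 76, 60, 61] [107, 101, 87, 71, 61, 58] 128
-0.014 [(153, np.float64(43.3)), (168, np.float64(42.7)), (181, np.float64(42.2)), (200, np.float64(41.6)), (212, np.float64(41.1))]
-0.01 [(152, np.float64(42.2)), (167, np.float64(41.7)), (180, np.float64(41.2)), (198, np.float64(40.6)), (210, np.float64(40.1))]
-0.006 [(151, np.float64(41.2)), (166, np.float64(40.7)), (178, np.float64(40.2)), (196, np.float64(39.6)), (208, np.float64(39.2))]
-0.002 [(150, np.float64(40.2)), (164, np.float64(39.7)), (177, np.float64(39.3)), (194, np.float64(38.7)), (206, np.float64(38.3))]
[ 0.6677  1.5527 -0.1548] [-5.3445  3.6507 22.1831]
```

The contact point (worked out from force and moment) is the rear fingertip on the floor just beside the grip, and the collar is touching too. The iron is down, so I'll ease off, slacken, then open a little.

Request:
{"name": "arm_command", "arguments": {
  "steps": [
    {"rot": [0, 0, 0], "slide": [0, 0, 0.001], "grip": 0.15},
    {"rot": [0, 0, 0], "slide": [0, 0, 0.0012], "grip": 0.15},
    {"rot": [0, 0, 0], "slide": [0, 0, 0], "grip": 0.2},
    {"rot": [0, 0, 0], "slide": [0, 0, 0], "grip": 0.22},
    {"rot": [0, 0, 0], "slide": [0, 0, 0], "grip": 0.24},
    {"rot": [0, 0, 0], "slide": [0, 0, 0], "grip": 0.27},
    {"rot": [0, 0, 0], "slide": [0, 0, 0], "grip": 0.32},
    {"rot": [0, 0, 0], "slide": [0, 0, 0], "grip": 0.4}
  ],
  "newtons": 3
}}

```text
time: 18.05
ee_pos: [0.5911, -0.2661, 0.0216]
eef_rot: [0.67, 0.739, -0.052, -0.047]
ft_force: [-0.3, 0.6, 0.8]
width: 0.0312
grip_force: 0.1
```

Request:
{"name": "arm_command", "arguments": {
  "steps": [
    {"rot": [0, 0, 0], "slide": [0, 0, 0.005], "grip": 0.42},
    {"rot": [0, 0, 0], "slide": [0, 0, 0.01], "grip": 0.42},
    {"rot": [0, 0, 0], "slide": [0, 0, 0.015], "grip": 0.42},
    {"rot": [0, 0, 0], "slide": [0, 0, 0.025], "grip": 0.42},
    {"rot": [0, 0, 0], "slide": [0, 0, 0.03], "grip": 0.42},
    {"rot": [0, 0, 0], "slide": [0, 0, 0.03], "grip": 0.42},
    {"rot": [0, 0, 0], "slide": [0, 0, 0.04], "grip": 0.42},
    {"rot": [0, 0, 0], "slide": [0, 0, 0.04], "grip": 0.42}
  ]
}}

```text
time: 19.05
ee_pos: [0.5914, -0.2662, 0.2197]
eef_rot: [0.67, 0.739, -0.051, -0.046]
ft_force: [0.7, -0.0, 0.2]
width: 0.0363
grip_force: 0.0
```

Run:
```python
from dr import *
w=eyes.camera("wrist");t=eyes.camera("top");save(w,"w7");save(t,"t7")
for n,c in(("w",w),("t",t)):
  print(n,[(np.round(r["bbox"]).tolist(),round(r["conf"],2)) for r in eyes.look_for("iron_grip",c)],
   "expect tip,collar,tail",[np.round(px(c,D(.081,k,.028))).tolist() for k in(.103,.023,-.087)])
print("stand",[(np.round(r["bbox"]).tolist(),round(r["conf"],2)) for r in eyes.look_for("stand",t)])
for nm in("lever_paddle","release_lever"): print(nm,[(np.round(r["bbox"]).tolist(),round(r["conf"],2)) for r in eyes.look_for(nm,t)],"expect",px(t,D(-.021,.136,.066)))
g=cv2.cvtColor(t["pixels"],cv2.COLOR_RGB2GRAY).astype(int); print(g[205:225:1,283].tolist());print(g[217,272:295].tolist())
e=sensors.read_state();R=Ro.from_quat(e["eef_rot"]).as_matrix();print(e["ee_pos"],e["joint_positions"])
zz=-zd
for x in(-xd,xd):
  T=np.stack([x,np.cross(zz,x),zz],1);print("rot",np.degrees(Ro.from_matrix(T@R.T).as_rotvec()))
print("paddle",D(-.021,.136,.066))
```

```text
w [([269.0, 52.0, 295.0, 215.0], 0.91)] expect tip,collar,tail [[278.0, 47.0], [276.0, 122.0], [273.0, 211.0]]
t [([159.0, 235.0, 199.0, 290.0], 0.96)] expect tip,collar,tail [[289.0, 187.0], [310.0, 185.0], [339.0, 183.0]]
stand [([198.0, 122.0, 255.0, 161.0], 0.73), ([156.0, 185.0, 194.0, 215.0], 0.59)]
lever_paddle [] expect [282.9054 214.2874]
release_lever [] expect [282.9054 214.2874]
[214, 213, 213, 185, 159, 226, 238, 236, 236, 236, 236, 235, 236, 239, 244, 172, 60, 72, 85, 85]
[85, 86, 85, 86, 86, 74, 59, 167, 246, 240, 236, 236, 236, 238, 236, 196, 96, 80, 80, 52, 49, 50, 50]
[ 0.591  -0.266   0.2162] [ 0.3294  0.4838 -0.0112  1.2731  0.0614  1.5143  0.4109]
rot [ 6.8694 -5.7613 89.4537]
rot [ -5.7719  -6.8819 -90.221 ]
paddle [ 0.4735 -0.1025  0.066 ]
```

The iron lies where expected: the wrist detection (269–295, 52–215) matches the prediction, and the stand is undisturbed. Now to the paddle with the fingers shut.

Request:
{"name": "arm_command", "arguments": {
  "steps": [
    {"rot": [0.69, -0.58, 8.95], "slide": [-0.012, 0.0163, -0.006], "grip": 0},
    {"rot": [0.69, -0.58, 8.95], "slide": [-0.012, 0.0163, -0.006], "grip": 0},
    {"rot": [0.69, -0.58, 8.95], "slide": [-0.012, 0.0163, -0.006], "grip": 0},
    {"rot": [0.69, -0.58, 8.95], "slide": [-0.012, 0.0163, -0.006], "grip": 0},
    {"rot": [0.69, -0.58, 8.95], "slide": [-0.012, 0.0163, -0.006], "grip": 0},
    {"rot": [0.69, -0.58, 8.95], "slide": [-0.012, 0.0163, -0.006], "grip": 0},
    {"rot": [0.69, -0.58, 8.95], "slide": [-0.012, 0.0163, -0.006], "grip": 0},
    {"rot": [0.69, -0.58, 8.95], "slide": [-0.012, 0.0163, -0.006], "grip": 0}
  ],
  "newtons": 20
}}

```text
time: 20.4
ee_pos: [0.4945, -0.1351, 0.168]
eef_rot: [0.107, 0.994, -0.01, -0.011]
ft_force: [0.1, 0.0, -0.1]
width: 0.0006
grip_force: 0.0
```

Request:
{"name": "arm_command", "arguments": {
  "steps": [
    {"rot": [0.69, -0.58, 8.95], "slide": [-0.012, 0.0163, -0.006], "grip": 0},
    {"rot": [0.69, -0.58, 8.95], "slide": [-0.012, 0.0163, -0.006], "grip": 0},
    {"rot": [0, 0, 0], "slide": [0, 0, -0.009], "grip": 0},
    {"rot": [0, 0, 0], "slide": [0, 0, -0.009], "grip": 0},
    {"rot": [0, 0, 0], "slide": [0, 0, -0.009], "grip": 0},
    {"rot": [0, 0, 0], "slide": [0, 0, -0.009], "grip": 0},
    {"rot": [0, 0, 0], "slide": [0, 0, 0], "grip": 0},
    {"rot": [0, 0, 0], "slide": [0, 0, 0], "grip": 0}
  ]
}}

```text
time: 21.4
ee_pos: [0.4717, -0.1033, 0.1212]
eef_rot: [-0.046, 0.999, 0.001, 0.0]
ft_force: [0.1, 0.5, 0.0]
width: 0.0003
grip_force: 0.0
```

Run:
```python
from dr import *
w=eyes.camera("wrist");save(w,"w8")
e=sensors.read_state();R=Ro.from_quat(e["eef_rot"]).as_matrix();print(e["ee_pos"],e["joint_positions"],e["width"],e["ft_force"])
zz=-zd;T=np.stack([-xd,np.cross(zz,-xd),zz],1);print("rot",np.degrees(Ro.from_matrix(T@R.T).as_rotvec()))
print("in drawer",np.stack([xd,yd,zd])@(e["ee_pos"]-F))
```

```text
[ 0.4718 -0.1033  0.1214] [ 0.4006  0.124  -0.2944  1.9394  0.038   1.0829  1.7544] 0.0004967195968286077 [-0.4743 -0.2504 -0.3653]
rot [-0.1249  0.0707 -0.0299]
in drawer [-0.0228  0.1354  0.1214]
```

Request:
{"name": "arm_command", "arguments": {
  "steps": [
    {"rot": [0, 0, 0], "slide": [0, 0, -0.012], "grip": 0},
    {"rot": [0, 0, 0], "slide": [0, 0, -0.012], "grip": 0},
    {"rot": [0, 0, 0], "slide": [0, 0, -0.012], "grip": 0},
    {"rot": [0, 0, 0], "slide": [0, 0, -0.012], "grip": 0},
    {"rot": [0, 0, 0], "slide": [0, 0, -0.007], "grip": 0},
    {"rot": [0, 0, 0], "slide": [0, 0, -0.005], "grip": 0},
    {"rot": [0, 0, 0], "slide": [0, 0, -0.004], "grip": 0},
    {"rot": [0, 0, 0], "slide": [0, 0, -0.003], "grip": 0}
  ]
}}

```text
time: 22.45
ee_pos: [0.4717, -0.1032, 0.0542]
eef_rot: [-0.047, 0.999, 0.001, 0.001]
ft_force: [-3.1, -0.1, 12.2]
width: 0.0005
grip_force: 6.0
```

Request:
{"name": "arm_command", "arguments": {
  "steps": [
    {"rot": [0, 0, 0], "slide": [0.004, 0.0004, 0.001], "grip": 0},
    {"rot": [0, 0, 0], "slide": [0.005, 0.0005, 0], "grip": 0},
    {"rot": [0, 0, 0], "slide": [0.005, 0.0005, 0], "grip": 0},
    {"rot": [0, 0, 0], "slide": [0.005, 0.0005, 0], "grip": 0},
    {"rot": [0, 0, 0], "slide": [0.006, 0.0006, 0], "grip": 0},
    {"rot": [0, 0, 0], "slide": [0.006, 0.0006, 0], "grip": 0},
    {"rot": [0, 0, 0], "slide": [0.006, 0.0006, 0], "grip": 0},
    {"rot": [0, 0, 0], "slide": [0.006, 0.0006, 0], "grip": 0}
  ]
}}

```text
time: 23.45
ee_pos: [0.5145, -0.0991, 0.0551]
eef_rot: [-0.046, 0.999, 0.001, 0.0]
ft_force: [-3.3, -1.4, 6.0]
width: 0.0004
grip_force: 2.9
```

```bash
cat > chk.py <<'E'
from dr import *
def drawer():
    t=eyes.camera("top");g=cv2.cvtColor(t["pixels"],cv2.COLOR_RGB2GRAY).astype(int)
    e=sensors.read_state();print(e["time"],e["ee_pos"],e["ft_force"],"in drawer0",np.stack([xd,yd,zd])@(e["ee_pos"]-F))
    # profile along closing direction, 60 mm left of the middle, z=.094
    P=[px(t,D(s,-.13,.094)) for s in np.arange(-.03,.24,.006)]
    print([int(g[int(round(v)),int(round(u))]) for u,v in P]); return t
E
python3 -c "from chk import *;drawer()"
```

```text
23.5 [ 0.5154 -0.0989  0.0552] [-2.9796  0.1334  5.3004] in drawer0 [0.0211 0.1357 0.0552]
[91, 91, 92, 93, 92, 93, 94, 92, 93, 93, 93, 61, 198, 219, 208, 99, 94, 148, 125, 111, 104, 117, 97, 146, 147, 126, 115, 110, 133, 142, 139, 119, 115, 101, 142, 133, 68, 105, 214, 211, 210, 210, 209, 210, 208]
```

Request:
{"name": "arm_command", "arguments": {
  "steps": [
    {"rot": [0, 0, 0], "slide": [0.008, 0.0007, 0], "grip": 0},
    {"rot": [0, 0, 0], "slide": [0.01, 0.0009, 0], "grip": 0},
    {"rot": [0, 0, 0], "slide": [0.01, 0.0009, 0], "grip": 0},
    {"rot": [0, 0, 0], "slide": [0.01, 0.0009, 0], "grip": 0},
    {"rot": [0, 0, 0], "slide": [0.01, 0.0009, 0], "grip": 0},
    {"rot": [0, 0, 0], "slide": [0.01, 0.0009, 0], "grip": 0},
    {"rot": [0, 0, 0], "slide": [0.01, 0.0009, 0], "grip": 0},
    {"rot": [0, 0, 0], "slide": [0.01, 0.0009, 0], "grip": 0}
  ]
}}

```text
time: 24.5
ee_pos: [0.5927, -0.092, 0.0552]
eef_rot: [-0.047, 0.999, 0.001, 0.0]
ft_force: [-4.4, 0.3, 6.1]
width: 0.0002
grip_force: 3.3
```

```bash
python3 -c "from chk import *;drawer()"
```

```text
24.55 [ 0.5941 -0.0917  0.0554] [-1.4109  0.0179  4.9426] in drawer0 [0.1001 0.1356 0.0554]
[92, 91, 91, 92, 93, 92, 91, 92, 92, 92, 92, 92, 92, 92, 92, 92, 92, 92, 92, 93, 92, 91, 93, 70, 61, 181, 216, 210, 153, 145, 120, 107, 99, 98, 143, 134, 68, 104, 214, 210, 209, 209, 209, 209, 207]
```

Request:
{"name": "arm_command", "arguments": {
  "steps": [
    {"rot": [0, 0, 0], "slide": [0.009, 0.0008, 0], "grip": 0},
    {"rot": [0, 0, 0], "slide": [0.009, 0.0008, 0], "grip": 0},
    {"rot": [0, 0, 0], "slide": [0.009, 0.0008, 0], "grip": 0},
    {"rot": [0, 0, 0], "slide": [0.008, 0.0007, 0], "grip": 0},
    {"rot": [0, 0, 0], "slide": [0.007, 0.0006, 0], "grip": 0},
    {"rot": [0, 0, 0], "slide": [0.006, 0.0006, 0], "grip": 0},
    {"rot": [0, 0, 0], "slide": [0.005, 0.0005, 0], "grip": 0},
    {"rot": [0, 0, 0], "slide": [0.004, 0.0004, 0], "grip": 0}
  ]
}}

```text
time: 25.55
ee_pos: [0.6498, -0.0867, 0.0553]
eef_rot: [-0.047, 0.999, 0.001, 0.001]
ft_force: [-4.6, 0.9, 6.4]
width: 0.0006
grip_force: 3.4
```

Request:
{"name": "arm_command", "arguments": {
  "steps": [
    {"rot": [0, 0, 0], "slide": [0.002, 0.0002, 0], "grip": 0},
    {"rot": [0, 0, 0], "slide": [0.002, 0.0002, 0], "grip": 0},
    {"rot": [0, 0, 0], "slide": [0.002, 0.0002, 0], "grip": 0},
    {"rot": [0, 0, 0], "slide": [0.001, 0.0001, 0], "grip": 0},
    {"rot": [0, 0, 0], "slide": [0, 0, 0], "grip": 0},
    {"rot": [0, 0, 0], "slide": [0, 0, 0], "grip": 0},
    {"rot": [0, 0, 0], "slide": [0, 0, 0], "grip": 0},
    {"rot": [0, 0, 0], "slide": [0, 0, 0], "grip": 0}
  ]
}}

```text
time: 26.55
ee_pos: [0.6556, -0.0865, 0.0553]
eef_rot: [-0.046, 0.999, 0.001, -0.001]
ft_force: [-10.6, -0.4, 11.5]
width: 0.0004
grip_force: 5.9
```

```bash
python3 -c "from chk import *;drawer()"
```

```text
26.6 [ 0.6556 -0.0866  0.0554] [-10.1707  -1.0694  11.0209] in drawer0 [0.1617 0.1351 0.0554]
[91, 91, 92, 91, 91, 92, 91, 92, 91, 91, 91, 92, 92, 91, 92, 92, 93, 92, 92, 92, 92, 92, 92, 91, 91, 93, 92, 91, 92, 92, 93, 93, 91, 63, 121, 193, 213, 201, 209, 209, 208, 208, 208, 208, 206]
```

Request:
{"name": "arm_command", "arguments": {
  "steps": [
    {"rot": [0, 0, 0], "slide": [0.002, 0.0002, 0], "grip": 0},
    {"rot": [0, 0, 0], "slide": [0.002, 0.0002, 0], "grip": 0},
    {"rot": [0, 0, 0], "slide": [0, 0, 0], "grip": 0},
    {"rot": [0, 0, 0], "slide": [0, 0, 0], "grip": 0},
    {"rot": [0, 0, 0], "slide": [0, 0, 0.004], "grip": 0},
    {"rot": [0, 0, 0], "slide": [0, 0, 0.006], "grip": 0},
    {"rot": [0, 0, 0], "slide": [0, 0, 0.008], "grip": 0},
    {"rot": [0, 0, 0], "slide": [0, 0, 0.01], "grip": 0}
  ]
}}

```text
time: 27.6
ee_pos: [0.6607, -0.0853, 0.0834]
eef_rot: [-0.047, 0.999, 0.001, 0.001]
ft_force: [0.3, -0.7, 0.1]
width: 0.0003
grip_force: 0.0
```

Request:
{"name": "arm_command", "arguments": {
  "steps": [
    {"rot": [0, 0, 0], "slide": [0, 0, 0.02], "grip": 0},
    {"rot": [0, 0, 0], "slide": [0, 0, 0.03], "grip": 0},
    {"rot": [0, 0, 0], "slide": [0, 0, 0.03], "grip": 0},
    {"rot": [0, 0, 0], "slide": [0, 0, 0.03], "grip": 0},
    {"rot": [0, 0, 0], "slide": [-0.03, 0.02, 0.02], "grip": 0},
    {"rot": [0, 0, 0], "slide": [-0.03, 0.03, 0], "grip": 0},
    {"rot": [0, 0, 0], "slide": [-0.03, 0.03, 0], "grip": 0},
    {"rot": [0, 0, 0], "slide": [-0.02, 0.02, 0], "grip": 0}
  ]
}}

```text
time: 28.6
ee_pos: [0.5495, 0.0162, 0.2146]
eef_rot: [-0.047, 0.999, 0.001, 0.001]
ft_force: [0.2, -0.0, 0.4]
width: 0.0005
grip_force: 0.0
```

Run:
```python
from chk import *
t=drawer();
print([(np.round(r["bbox"]).tolist(),round(r["conf"],2)) for r in eyes.look_for("stand",t)])
g=cv2.cvtColor(t["pixels"],cv2.COLOR_RGB2GRAY).astype(int)
print("fine y-.13",[int(cv2.getRectSubPix(g.astype(np.float32),(1,1),tuple(map(float,px(t,D(s,-.13,.094)))))[0,0]) for s in np.arange(.165,.215,.003)])
print("fine y+.1",[int(cv2.getRectSubPix(g.astype(np.float32),(1,1),tuple(map(float,px(t,D(s,.1,.094)))))[0,0]) for s in np.arange(.165,.215,.003)])
```

```text
28.65 [0.548  0.019  0.2148] [0.9514 3.9651 0.8476] in drawer0 [0.0643 0.2501 0.2148]
[88, 88, 89, 88, 87, 88, 88, 88, 88, 87, 88, 88, 88, 88, 88, 88, 87, 89, 88, 87, 88, 88, 88, 88, 88, 88, 88, 88, 88, 87, 88, 89, 87, 60, 117, 189, 208, 196, 204, 204, 204, 203, 203, 203, 201]
[([157.0, 184.0, 200.0, 217.0], 0.89), ([197.0, 123.0, 253.0, 155.0], 0.6)]
fine y-.13 [69, 59, 57, 85, 136, 188, 209, 208, 200, 185, 176, 204, 205, 204, 203, 203, 203]
fine y+.1 [59, 60, 64, 89, 155, 206, 214, 211, 207, 199, 188, 201, 207, 207, 206, 206, 207]
```

The drawer stood at its stop under 10 N, against about 3.5 N of friction. The image is unchanged after lift-off, the panel edge is at 0.18 m with no gap to the cabinet, and the stand has not moved. Handing in.

```bash
python3 -c "
from bench import order
print(order.close_job())"
```

```text
the job is handed in; nothing more can be done
None
```

The iron lies flat in the drawer's front compartment, the drawer was pushed home against its stop with the release lever pressed, and the job was handed in at about 29 s; the verdict was not reported back.

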